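Hold the rotator's hub collar on the shaft flat

TASK

On the tube rotator's drive unit, pinch the bare shaft across its flat, so that one fingertip feels the flat, and turn it until the flat faces straight along the red index line on the housing. Then put the collar on the shaft with its orange set screw over the flat, still facing the red line, and push it down until the sprung brass plate under it is as good as fully down. Finish while still gripping the collar and holding it down there, ready for the screw to be tightened; do not let go, and leave the tape roll, timer, yellow box and marker where they are.

Things in the scene. Friction and masses are not known exactly. Their poses are not given: they have to be found in the camera images.
- drive: Fixed white and grey drive housing, 150 (x) x 110 (y) x 58 mm high, with an aluminium boss up to 70 mm in the middle of its top, out of which the upright shaft stands. Origin: centre of the underside, exactly below the shaft's axis. Its -x side is the front (black panel, dial); the red index line runs on its top from the shaft towards -x.
- index_mark (a point): Middle of the red index line, 26 x 7 mm, painted on the housing's top: 46 mm in front of (-x of the drive) the shaft's axis, 59 mm above the worktop.
- shaft_top (a point): Centre of the top end of the upright steel shaft, 128 mm above the worktop. Shaft 20 mm in diameter, 3 mm top chamfer, one flat over its exposed length (81 to 128 mm up). Across the flat it is 16 mm (flat 6 mm from the axis, round back 10 mm), so a pinch there is centred 2 mm from the axis, away from the flat. It turns with 0.06 N m and stays where left.
- shaft (a joint): Turning angle of the shaft, rad: 0 when the flat faces along the red index line (to the drive's -x), growing counter-clockwise seen from above; starts between 0.6 and 1.45, free to turn from -3.1 to 3.1.
- shaft_flat (a point): The flat on the shaft, 15 mm wide and 44 mm high, bright. Origin: middle of the flat's surface, 6 mm from the shaft's axis, about 103 mm above the worktop; its x axis points squarely out of the flat, z up. It turns with the shaft.
- thrust_plate (a joint): Sprung brass plate, 33 mm across and 3 mm thick, round the foot of the shaft; its top is 81 mm above the worktop. Value: how far it is pressed down, m; 0 at rest, 0.008 fully down (stop). The spring takes 3 N to start and 7 N fully down; it lifts the collar if that is let go.
- collar: Loose aluminium hub collar, upright: 40 mm across, 34 mm high, about 110 g, bore 23.6 mm along z, two parallel grip faces at +y and -y, 42 mm apart, 24 mm wide, full height. A thumb set screw sticks out to -x. Inside, its 6 mm thick tip ends 7.5 mm from the axis, so the collar passes the shaft only with the screw over the flat (within 20 degrees). Origin: centre of underside.
- collar_center (a point): Centre of the collar, on the bore's axis, 17 mm above its underside; axes as the collar's (-x towards the screw, z up). About 90 mm above the worktop when the collar is on the shaft and the brass plate is fully down, 98 mm when it just rests on the plate.
- screw_head (a point): Centre of the orange head of the collar's set screw, 15 mm in diameter and 9 mm long, 28.5 mm from the bore's axis towards the collar's -x, at half height; its outer end is 33 mm from the axis.
- tape_roll: Roll of green tape, 83 mm across, 18 mm high, lying flat; leave it alone. Origin: centre of its underside.
- timer: White lab timer, 66 x 66 x 20 mm; leave it alone. Origin: centre of its underside.
- yellow_box: Small yellow carton, 70 x 100 x 70 mm; leave it alone. Origin: centre of its underside.
- marker_blue: Blue marker pen, 14 x 133 x 13 mm, lying; leave it alone. Origin: centre of its underside.
There are look-alikes about, which are no part of the job. Leave any green look-alike of the drive alone.

How it is judged (in metres and radians):
On the way, in this order (a step that is already met when the one before it is completed fails the run):
1. the shaft is held in the fingers with a fingertip on its flat, and the flat faces along the red index line (value of joint shaft between -0.2 and 0.2 rad and contact force between the fingers and flat_face above 0.5 N), for 0.2 s.
2. the collar is on the shaft, set screw over the flat, pressed down on the brass plate by the fingers (value of joint thrust_plate above 0.005 m and horizontal distance between collar_center and shaft_top below 0.005 m and height (world z) of collar_center below 0.094 m and angle between collar_center's own z axis and vertical below 0.12 rad and angle between the x axis of collar_center and the x axis of shaft_flat, either way round below 0.25 rad and x of screw_head in the frame of shaft_flat above 0.01 m and contact force between the fingers and collar above 1.5 N), for 0.2 s.
At the end, for the whole second after the job is handed in: Fingers hold the collar (over 1.5 N); it is at rest and upright on the shaft (5 mm, 0.12 rad), its screw over the flat within 0.25 rad; the brass plate is down by more than 5 of its 8 mm; the flat faces along the red line within 0.2 rad (all of step 2 and value of joint shaft between -0.2 and 0.2 rad and linear speed of collar below 0.02 m/s); the arm keeps its last pose, push and grip.
It fails at once if a bystander was moved by more than 30 mm (distance of any of tape_roll, timer, yellow_box, marker_blue from where it was at the start of the episode above 0.03 m).
It also fails if it takes over 58 s, if anything falls off the work surface, if the arm or the gripper's body presses on something with over 40 N, if the wrist force passes 120 N, or if a joint passes its speed limit or range.

ROBOT

A 6-joint arm with a two-finger parallel gripper is mounted at the origin on a cart in front of the work surface, level with it; the furniture and walls round the work are solid. World frame = base frame: x ahead of the robot, y to its left, z up, the work surface at z = 0. Lengths are in m, angles in degrees, forces in N, time in s.
With the tool pointing down it reaches from about 0.2 to 0.875 m from the base axis. Payload 3.4 kg.
Tool frame: the origin (TCP) lies where the fingers leave the gripper's body, on its centre line; the fingertips stand 97 mm ahead of it and the grasp point (between the pads) lies 78 mm ahead of it; z points along the fingers, y is the line along which they close (so a half turn about z gives the same grasp; the last joint's range is limited). The gripper opens to 94 mm and grips with 3 to 60 N. Pads are 16 mm wide; open, the fingers measure 119 mm over their backs; the gripper's body (75 mm by 177 mm) begins 78 mm behind the grasp point.
Start: joints at [-79.584, 15.808, 86.224, -0, 77.962, -6.933], TCP at [0.171, -0.549, 0.303] pointing down, gripper open.
Joint ranges: [-165.64, 165.64], [-43.16, 119.46], [12.63, 154.43], [-67.54, 247.53], [6.08, 155.33], [-154.97, 154.97]. Speed limits (degrees/s): [147.25, 147.25, 180, 180, 180, 180].

INTERFACE

Orientations are given as [roll, pitch, yaw] about the fixed x, y, z axes, in that order (R = Rz(yaw) Ry(pitch) Rx(roll)).
In Python, from bench import bot gives the robot as it stands.
- The arm moves only by the shell command python3 -m pendant 'ROWS' [FORCE]. ROWS is text: rows parted by semicolons, each of 7 numbers parted by spaces: the opening, from -1 (shut) to 1 (fully open), then the shift along the tool's x, y, z each as a share of 0.3 m, from -1 to 1, then the turn, a rotation vector about the tool's x, y, z each as a share of 360 degrees, from -1 to 1. A call has 1 to 8 rows; each row is the pose to reach, as a shift and turn from the pose commanded when the call began, along the tool's axes at that moment, turning the shorter way round; what a row does not reach only later rows make up. A row lasts 1/10 s, in which the tool goes at most 50 mm and 8.59 degrees, less where a joint would pass 70% of its speed; a pose out of reach is approached as far as the arm can. A call with a number of a shift or a turn outside -1 to 1 is refused whole. A call with a gripper value outside its range is refused whole. The fingers move at their own pace and stop on an object; FORCE is the grip in N (left out, the last holds). Time passes only in rows, so rows that repeat a pose let the fingers close. It gives the time, the measured TCP pose, the force, the opening and the grip force at its end, in the units of the state.
- bot.get_obs(): the state, without advancing time (a new reading comes with each control period).
- bot.grab_frame(name): name is "scene" or "top" or "wrist"; returns a dict with "color" (480x640x3 uint8, blue, green, red), "camera_matrix" (3x3 intrinsics, pixels), "k1" (the pictures are not rectified: a ray, as slopes to the right and down, at radius r is drawn at 1 + k1 r^2 times it, then the intrinsics apply), "R" (3x3) and "t" (3): a world point X has camera coordinates R X + t; the wrist camera has in their place "hand_eye" (4x4, takes a point from camera to tool coordinates, whose origin is the TCP and whose axes are the flange's). Camera axes: x right, y down, z forward; pixel columns grow to the right and rows downward; lengths in m; the calibration is good to about 2 mm. A picture is of the moment at which its call begins: read the wrist's pose just before it. There is no depth.
- bot.sign_off(): hands the job in; it is judged then, once.
The state is a dict: "time": time; "q": joint angles; "dq": joint speeds; "joint_efforts": joint torques, N m; "position": TCP position; "orientation": TCP orientation; "contact_force": force on the tool from outside, world axes, zero at the start; "torque": the same for the moment, N m; "opening": opening from 0.0 (shut) to 1.0 (fully open); "finger_force": force on a finger pad.
Only numpy, scipy, OpenCV 4.12 (cv2) and the standard library are available. Lean on these libraries where they do the work, as an engineer would, in place of code of your own. Each camera call takes 0.05 s, during which the arm holds its last target. There are 200 camera calls.

## Working session

There is one attempt and no reset: what is moved stays moved. The work goes in short steps, Python scripts to look and compute and a shell command to move; the robot and the scene stay as the last step left them, time stands still between calls to the robot, and variables do not carry over. Pictures are saved under pics/ and viewed, at most 10 in all, crops included, and the job is handed in when it is done.

```bash
ls; mkdir -p pics; python3 - <<'E'
from bench import bot
import cv2,pickle,numpy as np
o=bot.get_obs();print({k:np.round(v,3) for k,v in o.items()})
for n in("scene","top"):
    f=bot.grab_frame(n);cv2.imwrite(f"pics/{n}0.png",f["color"]);pickle.dump(f,open(f"{n}.pkl","wb"))
    print(n,f["camera_matrix"],f["k1"],f["R"],f["t"], -np.array(f["R"]).T@f["t"])
E
```

```text
pics
{'time': np.float64(0.0), 'q': array([-7.9583e+01,  1.5848e+01,  8.6292e+01, -3.0000e-03,  7.7962e+01,
       -6.9310e+00]), 'dq': array([ 0.061,  0.067, -0.052,  0.002,  0.026,  0.075]), 'joint_efforts': array([ 1.0000e-03, -4.0459e+01, -2.3723e+01,  7.0000e-02,  3.5000e-02,
       -0.0000e+00]), 'position': array([ 0.171, -0.548,  0.302]), 'orientation': array([-1.79898e+02, -1.00000e-02,  1.73480e+01]), 'contact_force': array([-0.036,  0.455, -0.04 ]), 'torque': array([ 0.007, -0.008,  0.012]), 'finger_force': np.float64(0.0), 'opening': np.float64(1.002)}
scene [[488.10266848   0.         316.14450332]
 [  0.         488.10266848 232.57117327]
 [  0.           0.           1.        ]] -0.0073948011747608355 [[-0.87213016 -0.48926951 -0.00208111]
 [-0.33507222  0.60035988 -0.72615055]
 [ 0.35653274 -0.63260047 -0.68753258]] [0.38803231 0.31452658 1.03555416] [0.07459484 0.65611529 0.94117841]
top [[605.63779191   0.         317.78364313]
 [  0.         605.63779191 237.0793641 ]
 [  0.           0.           1.        ]] 0.026430886510816307 [[ 0.19054825 -0.98167532  0.00222002]
 [-0.90508372 -0.17655627 -0.38684795]
 [ 0.38015104  0.0717039  -0.92214084]] [-0.23933716  0.48287796  1.68821471] [-0.15912633 -0.27074783  1.74410341]
```

View pics/scene0.png

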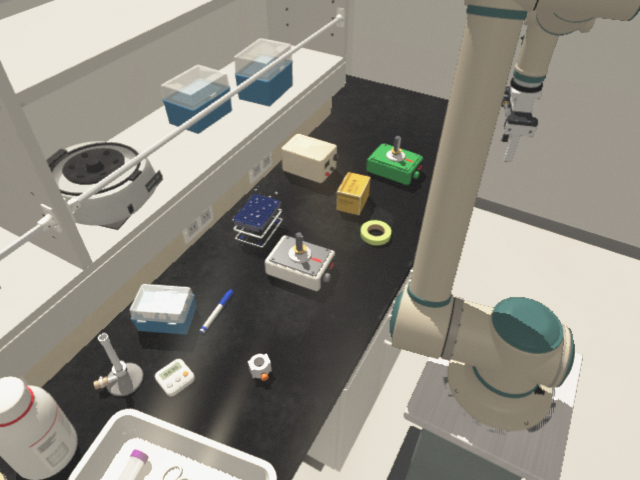

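View pics/top0.png

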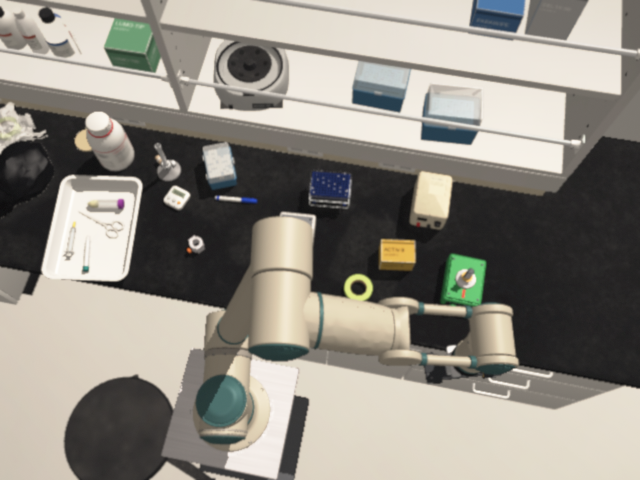

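Scene: the white drive is at (300,262), with its shaft top near (299,237). The look-alikes are the green drive at (395,163), the flask stand at (118,372) and the cream box at (310,158). The collar is at (260,366), with its orange screw at (265,377). I choose the white drive and the loose collar, and check both in one close crop.

```bash
cat >h.py <<'E'
import numpy as np,cv2
from scipy.spatial.transform import Rotation as Ro
def ray(f,u,v):
    K=f["camera_matrix"];k=f["k1"]
    p=cv2.undistortPoints(np.array([[[u,v]]],float),np.array(K),np.array([k,0,0,0.])).ravel()
    return np.array([p[0],p[1],1.])
def pose(o): 
    return Ro.from_euler('xyz',o["orientation"],degrees=True).as_matrix(),np.array(o["position"])
def cam(f,o=None):
    "R (cam->world), centre"
    if "R" in f and f["R"] is not None: R=np.array(f["R"]);return R.T,-R.T@f["t"]
    H=np.array(f["hand_eye"]);R,p=pose(o);return R@H[:3,:3],R@H[:3,3]+p
def px(f,u,v,z,o=None):
    R,c=cam(f,o);d=R@ray(f,u,v);return c+d*(z-c[2])/d[2]
def proj(f,X,o=None):
    R,c=cam(f,o);x=R.T@(np.array(X)-c)
    return cv2.projectPoints(x.reshape(1,1,3),np.zeros(3),np.zeros(3),np.array(f["camera_matrix"]),np.array([f["k1"],0,0,0.]))[0].ravel()
E
python3 - <<'E'
import pickle,cv2,numpy as np
from h import *
f=pickle.load(open("scene.pkl","rb"));t=pickle.load(open("top.pkl","rb"))
im=f["color"]
a=cv2.resize(im[220:300,250:350],(800,640)[:2] and (500,400),interpolation=cv2.INTER_CUBIC)
b=cv2.resize(im[340:390,240:280],(300,375),interpolation=cv2.INTER_CUBIC)
c=np.zeros((400,800,3),np.uint8);c[:,:500]=a;c[:375,500:]=b
cv2.imwrite("pics/crop1.png",c)
for n,u,v,z in(("shaft",299,237,.128),("idx",312,260,.059),("collar",260,359,.034),("screw",265,377,.017)):print(n,px(f,u,v,z).round(3))
print("top",px(t,197,240,.034).round(3),px(t,188,251,.017).round(3))
for n,u,v in(("tape",376,233),("timer",174,377),("ybox",353,193),("mark",216,311)):print(n,px(f,u,v,.02).round(3))
E
```

```text
shaft [ 0.525 -0.059  0.128]
idx [ 0.493 -0.064  0.059]
collar [0.458 0.22  0.034]
screw [0.432 0.243 0.017]
top [0.466 0.222 0.034] [0.432 0.244 0.017]
tape [ 0.408 -0.27   0.02 ]
timer [0.597 0.337 0.02 ]
ybox [ 0.54  -0.396  0.02 ]
mark [0.627 0.157 0.02 ]
```

View pics/crop1.png

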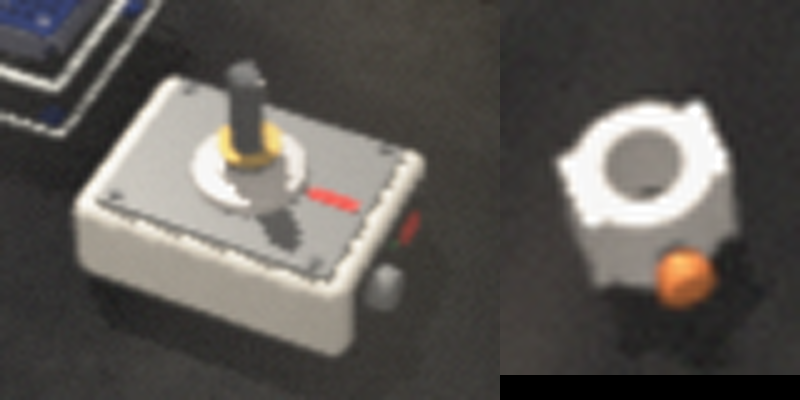

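The crop confirms the white drive: shaft top at scene pixel (298.8,234.4), red line middle at (316.6,259.8) and the black panel on that side. The collar's bore centre is at (258.9,361.7), with the orange screw at (264.5,377).

```bash
cat >>h.py <<'E'
def rel(o,pos,yaw=None,down=True):
    R,p=pose(o)
    d=R.T@(np.array(pos)-p)
    if yaw is None: yaw=o["orientation"][2]
    T=Ro.from_euler('xyz',[180,0,yaw],degrees=True).as_matrix()
    w=np.degrees(Ro.from_matrix(R.T@T).as_rotvec())
    return np.r_[d/.3,w/360].round(4)
E
python3 - <<'E'
import pickle
from h import *
from bench import bot
f=pickle.load(open("scene.pkl","rb"))
s=px(f,298.8,235.2,.128);i=px(f,316.6,259.8,.059);c=px(f,258.9,361.7,.034);w=px(f,264.5,377,.017)
print(s,i,np.linalg.norm((i-s)[:2]),np.degrees(np.arctan2(*(s-i)[1::-1])))
print(c,w,np.linalg.norm((w-c)[:2]),np.degrees(np.arctan2(*(c-w)[1::-1])))
o=bot.get_obs();print(rel(o,[s[0]-.03,s[1],.36],120))
E
```

```text
[ 0.52827183 -0.06368736  0.128     ] [ 0.48297332 -0.07038425  0.059     ] 0.04579086648946094 8.40963781628374
[0.45641927 0.22676329 0.034     ] [0.43271623 0.24334069 0.017     ] 0.02892480305957997 -34.96811469339306
[ 1.5220e+00 -1.2179e+00 -1.9140e-01 -2.0000e-04 -3.0000e-04 -2.8510e-01]
```

```bash
python3 -m pendant '1 0.76 -0.61 -0.19 0 0 -0.14; 1 0.76 -0.61 -0.19 0 0 -0.14; 1 0.76 -0.61 -0.19 0 0 -0.14; 1 0.76 -0.61 -0.19 0 0 -0.14; 1 0.76 -0.61 -0.19 0 0 -0.14; 1 0.76 -0.61 -0.19 0 0 -0.14; 1 0.76 -0.61 -0.19 0 0 -0.14' 20
python3 - <<'E'
from h import *
from bench import bot
o=bot.get_obs();print(rel(o,[.498,-.064,.36],120))
E
```

```text
time: 0.8
position: [0.3368, -0.3019, 0.3609]
orientation: [179.9, -0.1, 68.2]
contact_force: [0.1, -1.3, 0.3]
opening: 0.998
finger_force: 0.0
[ 9.357e-01  2.047e-01  5.200e-03  5.000e-04 -1.000e-04 -1.438e-01]
```

```bash
python3 -m pendant '1 0.93 0.2 0 0 0 -0.14; 1 0.93 0.2 0 0 0 -0.14; 1 0.93 0.2 0 0 0 -0.14; 1 0.93 0.2 0 0 0 -0.14; 1 0.93 0.2 0 0 0 -0.14; 1 0.93 0.2 0 0 0 -0.14; 1 0.93 0.2 0 0 0 -0.14; 1 0.93 0.2 0 0 0 -0.14'
python3 - <<'E'
from h import *
from bench import bot
import pickle
o=bot.get_obs();f=bot.grab_frame("wrist");pickle.dump((o,f),open("w1.pkl","wb"));cv2.imwrite("pics/w1.png",f["color"])
print(np.array(f["hand_eye"]).round(3).tolist(),o["position"],o["orientation"])
print(proj(f,[.528,-.064,.128],o),proj(f,[.483,-.070,.059],o))
E
```

```text
time: 1.6
position: [0.4956, -0.0711, 0.3589]
orientation: [-179.9, -0.0, 118.1]
contact_force: [-1.3, -0.2, 0.1]
opening: 0.999
finger_force: 0.0
[[0.0, -0.958, -0.286, 0.084], [1.0, 0.0, -0.0, -0.001], [0.0, -0.286, 0.958, -0.083], [0.0, 0.0, 0.0, 1.0]] [ 0.49564118 -0.07109587  0.35887305] [-1.79880882e+02 -9.13128610e-03  1.18112409e+02]
[351.10888943 240.7340696 ] [307.91635289 209.87747492]
```

View pics/w1.png

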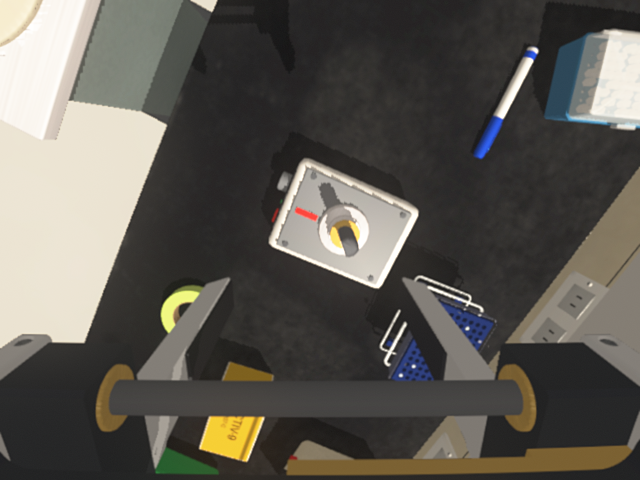

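The wrist view shows the drive at (345,222), the red line at (306,214) and the shaft leaning to (350,250). I'll zoom in for the flat.

```bash
python3 - <<'E'
import pickle,cv2
o,f=pickle.load(open("w1.pkl","rb"))
cv2.imwrite("pics/w1c.png",cv2.resize(f["color"][195:270,280:380],(800,600),interpolation=cv2.INTER_CUBIC))
E
```

```text
(no output)
```

View pics/w1c.png

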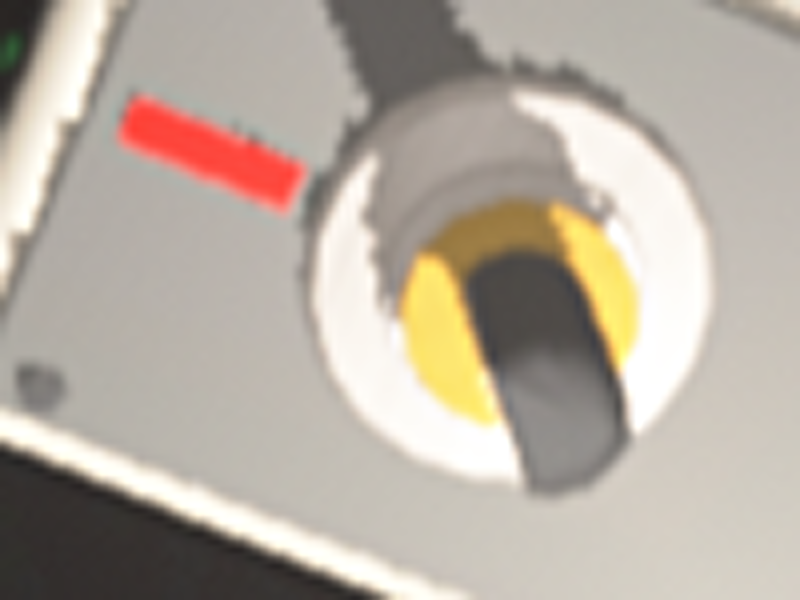

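The red line middle is at (306.5,214.1), the shaft top near (351.5,250) and the brass plate centre near (345,233.8). The flat isn't visible here because it faces the lower left, so I'll look from that side and lower down.

```bash
python3 - <<'E'
import pickle
from h import *
from bench import bot
o,f=pickle.load(open("w1.pkl","rb"));print(f["camera_matrix"][0][0],f["k1"])
for u,v,z in((306.5,214.1,.059),(345,233.8,.081),(351.5,250,.128)):print(px(f,u,v,z,o).round(4))
o=bot.get_obs();print(o["position"],rel(o,[.56,-.10,.26],200))
E
```

```text
345.2229547830709 -0.03348179194209143
[ 0.4838 -0.0751  0.059 ]
[ 0.5291 -0.0702  0.081 ]
[ 0.5329 -0.0718  0.128 ]
[ 0.49526956 -0.07169816  0.35905306] [-1.847e-01  1.467e-01  3.299e-01 -3.000e-04 -2.000e-04 -2.277e-01]
```

```bash
python3 -m pendant '1 -0.18 0.15 0.15 0 0 -0.227; 1 -0.18 0.15 0.33 0 0 -0.227; 1 -0.18 0.15 0.33 0 0 -0.227; 1 -0.18 0.15 0.33 0 0 -0.227; 1 -0.18 0.15 0.33 0 0 -0.227; 1 -0.18 0.15 0.33 0 0 -0.227; 1 -0.18 0.15 0.33 0 0 -0.227; 1 -0.18 0.15 0.33 0 0 -0.227'
python3 -m pendant '1 0 0 0 0 0 -0.035; 1 0 0 0 0 0 -0.035;1 0 0 0 0 0 -0.035'
python3 - <<'E'
from h import *
from bench import bot
import pickle
o=bot.get_obs();f=bot.grab_frame("wrist");pickle.dump((o,f),open("w2.pkl","wb"))
u,v=proj(f,[.530,-.070,.110],o);print(u,v)
u,v=int(u),int(v);x0,y0=max(u-80,0),max(v-60,0)
c=f["color"][y0:y0+120,x0:x0+160];print(x0,y0,c.shape)
cv2.imwrite("pics/w2.png",cv2.resize(c,None,fx=5,fy=5,interpolation=cv2.INTER_CUBIC))
E
```

```text
time: 2.45
position: [0.5599, -0.0994, 0.2606]
orientation: [-180.0, -0.0, -173.0]
contact_force: [-0.3, -0.2, -0.0]
opening: 1.0
finger_force: 0.0
time: 2.75
position: [0.56, -0.0992, 0.2607]
orientation: [-180.0, -0.0, -160.7]
contact_force: [0.5, 0.1, 0.6]
opening: 1.0
finger_force: 0.0
369.2700493538969 237.4635261341903
289 177 (120, 160, 3)
```

View pics/w2.png

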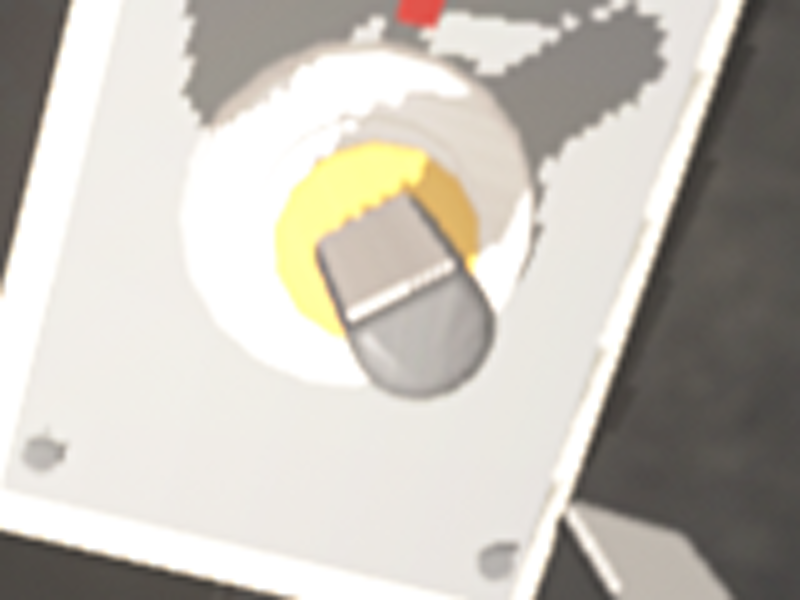

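The flat is clear now: its top edge runs from (359,240) to (380,229), its foot from (353.4,225) to (370,215), and the red line's near end is at (373,180).

```bash
python3 - <<'E'
import pickle
from h import *
from bench import bot
o,f=pickle.load(open("w2.pkl","rb"))
g=lambda x,y,z:px(f,289+x/5,177+y/5,z,o)
A,B=g(350,317,.1255),g(456,264,.1255)
C,D=g(320,241,.083),g(404,190,.083)
for a,b in((A,B),(C,D)):
    d=(b-a)[:2];n=np.array([d[1],-d[0]])
    m=(a+b)[:2]/2
    if n@(np.array([.53,-.07])-m)>0:n=-n
    n/=np.linalg.norm(n)
    print("flat mid",m.round(4),"w",np.linalg.norm(d).round(4),"normal deg",np.degrees(np.arctan2(n[1],n[0])),"axis",(m-6e-3*n).round(4))
print("brass",g(378,240,.081).round(4),"boss",g(358,212,.070).round(4),"back of top",g(425,397,.125).round(4),"screws",g(44,452,.059).round(4),g(497,560,.059).round(4),"red end",g(420,15,.059).round(4))
a,b=g(44,452,.059),g(497,560,.059);print("yaw from screws",np.degrees(np.arctan2(b[0]-a[0],-(b[1]-a[1]))))
# red line in full picture
hsv=cv2.cvtColor(f["color"],cv2.COLOR_BGR2HSV);m=((hsv[...,0]<8)|(hsv[...,0]>172))&(hsv[...,1]>150)&(hsv[...,2]>120)
n,l,s,c=cv2.connectedComponentsWithStats(m.astype(np.uint8))
for k in range(1,n):
    if s[k][4]>60:
        q=px(f,*c[k],.059,o);p=np.argwhere(l==k)[:,::-1];P=np.array([px(f,*x,.059,o)[:2] for x in p]);
        e=np.linalg.svd(P-P.mean(0),full_matrices=False)[2][0];print("red",c[k],s[k],q.round(4),np.ptp((P-P.mean(0))@e),np.degrees(np.arctan2(e[1],e[0])))
E
```

```text
flat mid [ 0.5251 -0.0742] w 0.0154 normal deg -132.76375041640964 axis [ 0.5292 -0.0698]
flat mid [ 0.5248 -0.0744] w 0.0151 normal deg -128.2224596984377 axis [ 0.5285 -0.0697]
brass [ 0.528  -0.0701  0.081 ] boss [ 0.5267 -0.0725  0.07  ] back of top [ 0.538  -0.0658  0.125 ] screws [ 0.5872 -0.1067  0.059 ] [ 0.5799 -0.0233  0.059 ] red end [ 0.4944 -0.0728  0.059 ]
yaw from screws -175.0328583624326
red [376.39583333 165.39583333] [369 150  16  32 240] [ 0.4826 -0.0746  0.059 ] 0.0249641379493067 4.358340146161518
```

```bash
python3 - <<'E'
from h import *
from bench import bot
o=bot.get_obs();print(rel(o,[.5301,-.0683,.26],139))
E
```

```text
[ 6.080e-02  1.292e-01  2.200e-03 -1.000e-04 -0.000e+00  1.673e-01]
```

```bash
python3 -m pendant '0.2 0.061 0.129 0 0 0 0.167; 0.2 0.061 0.129 0 0 0 0.167; 0.2 0.061 0.129 0 0 0 0.167; 0.2 0.061 0.129 0 0 0 0.167; 0.2 0.061 0.129 0 0 0 0.167; 0.2 0.061 0.129 0 0 0 0.167; 0.2 0.061 0.129 0 0 0 0.167; 0.2 0.061 0.129 0 0 0 0.167'
python3 - <<'E'
from h import *
from bench import bot
import time
o=bot.get_obs();print(rel(o,[.5301,-.0683,.186],139))
f=bot.grab_frame("wrist");cv2.imwrite("pics/w3.png",f["color"][200:,120:520])
E
```

```text
time: 3.6
position: [0.5303, -0.0676, 0.2607]
orientation: [-180.0, 0.0, 139.2]
contact_force: [0.5, 0.4, 0.9]
opening: 0.599
finger_force: 0.0
[-1.00e-03 -2.30e-03  2.49e-01 -1.00e-04  0.00e+00  6.00e-04]
```

View pics/w3.png

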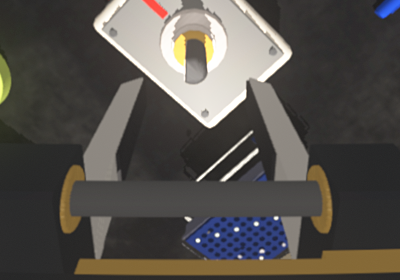

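The shaft top at crop (194,75) sits midway between the fingertips at (141,80) and (248,80), with the flat on the left finger's side. I'll descend and close.

```bash
python3 -m pendant '0.2 0 -0.002 0.12 0 0 0; 0.2 0 -0.002 0.249 0 0 0; 0.2 0 -0.002 0.249 0 0 0; -0.3 0 -0.002 0.249 0 0 0; -0.9 0 -0.002 0.249 0 0 0; -0.9 0 -0.002 0.249 0 0 0;-0.9 0 -0.002 0.249 0 0 0;-0.9 0 -0.002 0.249 0 0 0' 30
python3 -m pendant '-0.9 0 0 0 0 0 0;-0.9 0 0 0 0 0 0;-0.9 0 0 0 0 0 0' 
python3 - <<'E'
from h import *
from bench import bot
o=bot.get_obs();print(o["contact_force"],o["torque"],rel(o,[.5308,-.0696,.186],95))
E
```

```text
time: 4.45
position: [0.5307, -0.0672, 0.1869]
orientation: [180.0, 0.1, 139.4]
contact_force: [-0.6, 0.5, -0.2]
opening: 0.21
finger_force: 0.0
time: 4.75
position: [0.5303, -0.0676, 0.1867]
orientation: [-180.0, 0.1, 139.4]
contact_force: [-2.2, -1.2, 6.2]
opening: 0.17
finger_force: 29.9
[-2.24111323 -1.23393058  6.16923069] [-0.33725265  0.22002098 -0.08214542] [-0.0056 -0.004   0.0022 -0.      0.0002  0.1233]
```

Opening 0.17 × 94 mm is 16.0 mm, exactly the width across the flat. Now I turn it by 44°.

```bash
python3 -m pendant '-0.9 -0.001 -0.001 0 0 0 0.02; -0.9 -0.002 -0.002 0 0 0 0.04; -0.9 -0.003 -0.003 0 0 0 0.06; -0.9 -0.004 -0.003 0 0 0 0.08;-0.9 -0.005 -0.004 0 0 0 0.1;-0.9 -0.0056 -0.004 0 0 0 0.123;-0.9 -0.0056 -0.004 0 0 0 0.123;-0.9 -0.0056 -0.004 0 0 0 0.123'
python3 -m pendant '-0.9 0 0 0 0 0 0;-0.9 0 0 0 0 0 0;-0.9 0 0 0 0 0 0;-0.9 0 0 0 0 0 0'
python3 - <<'E'
from h import *
from bench import bot
o=bot.get_obs();print(o["contact_force"],o["torque"],rel(o,[.5308,-.0696,.186],95))
E
```

```text
time: 5.55
position: [0.5316, -0.0686, 0.1867]
orientation: [179.9, -0.0, 95.2]
contact_force: [-0.1, 2.1, 6.1]
opening: 0.167
finger_force: 30.0
time: 5.95
position: [0.5316, -0.0686, 0.1867]
orientation: [179.9, -0.0, 95.2]
contact_force: [0.4, 1.7, 4.8]
opening: 0.165
finger_force: 30.0
[0.37232547 1.74646036 4.84977699] [ 0.23854343  0.02916087 -0.04790771] [-0.0029 -0.0028  0.0022  0.0004 -0.0001  0.0007]
```

```bash
python3 -m pendant '0 0 0 0 0 0 0;0 0 0 0 0 0 0;0 0 0 0 0 0 0;0.2 0 0 -0.15 0 0 0;0.4 0 0 -0.3 0 0 0; 0.4 0 0 -0.3 0 0 0;0.4 0 0 -0.3 0 0 0'
python3 - <<'E'
from h import *
from bench import bot
import pickle
o=bot.get_obs();f=bot.grab_frame("wrist");pickle.dump((o,f),open("w4.pkl","wb"))
print(o["contact_force"],o["torque"],o["position"],rel(o,[.45,-.07,.276],172))
E
```

```text
time: 6.65
position: [0.531, -0.0693, 0.2766]
orientation: [179.9, 0.0, 95.1]
contact_force: [-0.9, 0.2, -0.1]
opening: 0.694
finger_force: 0.0
[-0.88714344  0.20184419 -0.05455477] [-0.05786382 -0.10105353  0.01341388] [ 0.53098453 -0.06929338  0.27661929] [ 2.180e-02 -2.691e-01  1.600e-03  2.000e-04  3.000e-04 -2.135e-01]
```

```bash
python3 -m pendant '1 0 -0.06 0 0 0 -0.21;1 0 -0.06 0 0 0 -0.21;1 0 -0.06 0 0 0 -0.21;1 0 -0.06 0 0 0 -0.21;1 0 -0.06 0 0 0 -0.21;1 0 -0.06 0 0 0 -0.21;1 0 -0.06 0 0 0 -0.21;1 0 -0.06 0 0 0 -0.21'
python3 - <<'E'
from h import *
from bench import bot
import pickle
o=bot.get_obs();f=bot.grab_frame("wrist");pickle.dump((o,f),open("w4.pkl","wb"))
u,v=proj(f,[.529,-.07,.110],o);print(u,v)
u,v=int(u),int(v);x0,y0=max(u-80,0),max(v-60,0)
c=f["color"][y0:y0+120,x0:x0+160];print(x0,y0,c.shape)
cv2.imwrite("pics/w4.png",cv2.resize(c,None,fx=5,fy=5,interpolation=cv2.INTER_CUBIC))
print(rel(o,[.456,.225,.26],145))
E
```

```text
time: 7.5
position: [0.5118, -0.0705, 0.2736]
orientation: [-180.0, -0.3, 164.2]
contact_force: [0.7, 0.6, -0.4]
opening: 1.001
finger_force: 0.0
323.75012788778116 277.0172731321809
243 217 (120, 160, 3)
[ 4.464e-01  8.975e-01  4.730e-02 -2.000e-04 -7.000e-04  5.340e-02]
```

View pics/w4.png

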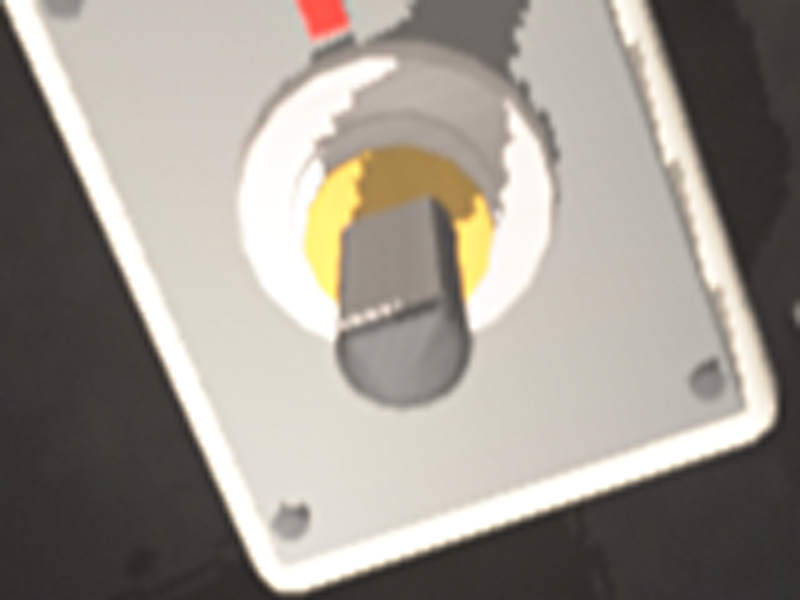

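The flat now faces the red line. In crop pixels its top edge runs (340,328)–(440,300), parallel to the rear edge through the screws at (292,520) and (708,380).

```bash
python3 - <<'E'
import pickle
from h import *
o,f=pickle.load(open("w4.pkl","rb"))
g=lambda x,y,z:px(f,243+x/5,217+y/5,z,o)
A,B=g(338,330,.1255),g(440,302,.1255);C,D=g(344,233,.083),g(432,203,.083)
for a,b in((A,B),(C,D)):
    d=(b-a)[:2];n=np.array([d[1],-d[0]]);n/=np.linalg.norm(n)
    if n[0]>0:n=-n
    m=(a+b)[:2]/2;print(m.round(4),np.linalg.norm(d).round(4),np.degrees(np.arctan2(n[1],n[0]))%360,(m-6e-3*n).round(4))
a,b=g(292,520,.059),g(708,380,.059);print("yaw",a,b,np.degrees(np.arctan2(-(b-a)[0],(b-a)[1])))
hsv=cv2.cvtColor(f["color"],cv2.COLOR_BGR2HSV);m=((hsv[...,0]<8)|(hsv[...,0]>172))&(hsv[...,1]>150)&(hsv[...,2]>120)
n,l,s,c=cv2.connectedComponentsWithStats(m.astype(np.uint8))
for k in range(1,n):
    if s[k][4]>60:
        q=px(f,*c[k],.059,o);P=np.array([px(f,*x,.059,o)[:2] for x in np.argwhere(l==k)[:,::-1]])
        e=np.linalg.svd(P-P.mean(0),full_matrices=False)[2][0];print("red",q.round(4),np.degrees(np.arctan2(e[1],e[0])))
E
```

```text
[ 0.5246 -0.0714] 0.0154 180.75622367554973 [ 0.5306 -0.0713]
[ 0.5247 -0.071 ] 0.0157 184.1305896205551 [ 0.5307 -0.0705]
yaw [ 0.58752274 -0.10734044  0.059     ] [ 0.58052085 -0.02348897  0.059     ] 4.773322766718569
red [ 0.4508 -0.0952  0.059 ] -85.10753960956782
red [ 0.4827 -0.0748  0.059 ] 4.652630932227215
```

Step 1 is good: the flat faces about 183°, the red line 184.7°, and the shaft axis is near (0.5295,−0.070). Now to the collar.

```bash
python3 -m pendant '1 0.446 0.897 0.04 0 0 0.053;1 0.446 0.897 0.04 0 0 0.053;1 0.446 0.897 0.04 0 0 0.053;1 0.446 0.897 0.04 0 0 0.053;1 0.446 0.897 0.04 0 0 0.053;1 0.446 0.897 0.04 0 0 0.053;1 0.446 0.897 0.04 0 0 0.053;1 0.446 0.897 0.04 0 0 0.053'
python3 - <<'E'
from h import *
from bench import bot
import pickle
o=bot.get_obs();f=bot.grab_frame("wrist");pickle.dump((o,f),open("w5.pkl","wb"))
u,v=proj(f,[.456,.225,.03],o);print(u,v)
u,v=int(u),int(v);x0,y0=max(u-60,0),max(v-45,0)
c=f["color"][y0:y0+90,x0:x0+120];print(x0,y0,c.shape)
cv2.imwrite("pics/w5.png",cv2.resize(c,None,fx=6,fy=6,interpolation=cv2.INTER_CUBIC))
E
```

```text
time: 8.35
position: [0.458, 0.2261, 0.2623]
orientation: [-179.8, -0.1, 144.9]
contact_force: [0.8, -1.0, -1.4]
opening: 1.002
finger_force: 0.0
315.5470879010129 231.16807197189078
255 186 (90, 120, 3)
```

View pics/w5.png

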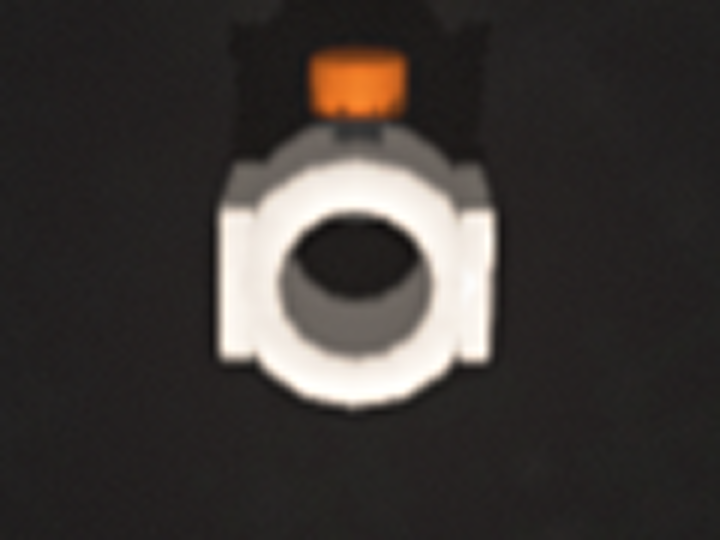

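The collar is aligned with the tool: bore centre (314.3,233.2), screw head (314.7,200.2), grip faces left and right facing the fingers.

```bash
python3 - <<'E'
import pickle
from h import *
from bench import bot
o,f=pickle.load(open("w5.pkl","rb"))
c=px(f,255+356/6,186+283/6,.034,o);w=px(f,255+358/6,186+85/6,.017,o)
a=px(f,255+220/6,186+283/6,.034,o);b=px(f,255+494/6,186+283/6,.034,o)
yaw=np.degrees(np.arctan2(*(w-c)[1::-1]))
print(c,w,np.linalg.norm((w-c)[:2]),yaw,np.linalg.norm(a-b),(a+b)/2)
e=b-a;print("yaw from face", np.degrees(np.arctan2(e[1],e[0])))
o=bot.get_obs();print(rel(o,[c[0],c[1],.102],yaw))
E
```

```text
[0.456077   0.22357591 0.034     ] [0.4331276  0.23998116 0.017     ] 0.028210055897183138 144.4411370290674 0.042706185152981094 [0.45616224 0.22369967 0.034     ]
yaw from face 54.96371872908875
[ 4.000e-03 -6.300e-03  5.355e-01 -5.000e-04 -1.000e-04  1.100e-03]
```

```bash
python3 -m pendant '0.6 0.004 -0.006 0.1 0 0 0.001;0.4 0.004 -0.006 0.23 0 0 0.001;0.3 0.004 -0.006 0.36 0 0 0.001;0.3 0.004 -0.006 0.48 0 0 0.001;0.3 0.004 -0.006 0.535 0 0 0.001;-0.3 0.004 -0.006 0.535 0 0 0.001;-0.3 0.004 -0.006 0.535 0 0 0.001;-0.3 0.004 -0.006 0.535 0 0 0.001' 40
python3 -m pendant '-0.3 0 0 0 0 0 0;-0.3 0 0 0 0 0 0;-0.3 0 0 0 0 0 0;-0.3 0 0 0 0 0 0'
python3 - <<'E'
from h import *
from bench import bot
o=bot.get_obs();print(rel(o,[.40,.10,.30],165))
E
```

```text
time: 9.2
position: [0.4583, 0.2235, 0.1046]
orientation: [179.9, 0.1, 144.3]
contact_force: [0.6, 0.4, -0.8]
opening: 0.444
finger_force: 40.0
time: 9.6
position: [0.4577, 0.2242, 0.1044]
orientation: [179.9, 0.1, 144.4]
contact_force: [-1.0, -2.6, 5.6]
opening: 0.44
finger_force: 40.0
[-8.530e-02 -4.478e-01 -6.523e-01  1.000e-04  3.000e-04 -5.710e-02]
```

```bash
python3 -m pendant '-0.3 0 0 -0.13 0 0 0;-0.3 0 0 -0.27 0 0 0;-0.3 0 0 -0.42 0 0 -0.02;-0.3 0 0 -0.56 0 0 -0.04;-0.3 0 0 -0.6 0 0 -0.06;-0.3 0 0 -0.6 0 0 -0.08;-0.3 0 0 -0.6 0 0 -0.112;-0.3 0 0 -0.6 0 0 -0.112'
python3 - <<'E'
from h import *
from bench import bot
o=bot.get_obs();print(o["contact_force"],rel(o,[.5295,-.0701,.28],184.7))
E
```

```text
time: 10.4
position: [0.4567, 0.2243, 0.2835]
orientation: [180.0, -0.0, -175.0]
contact_force: [-0.3, -0.8, -0.6]
opening: 0.442
finger_force: 40.0
[-0.30111616 -0.75090153 -0.63818741] [-1.567e-01 -9.986e-01  1.150e-02  0.000e+00 -0.000e+00  8.000e-04]
```

```bash
python3 -m pendant '-0.3 -0.015 -0.1 0 0 0 0;-0.3 -0.04 -0.24 0 0 0 0;-0.3 -0.06 -0.39 0 0 0 0;-0.3 -0.085 -0.54 0 0 0 0;-0.3 -0.11 -0.69 0 0 0 0;-0.3 -0.13 -0.83 0 0 0 0;-0.3 -0.15 -0.95 0 0 0 0;-0.3 -0.157 -0.999 0 0 0 0'
python3 -m pendant '-0.3 0 0 0 0 0 0;-0.3 0 0 0 0 0 0;-0.3 0 0 0 0 0 0'
python3 - <<'E'
from h import *
from bench import bot
import pickle
o=bot.get_obs();f=bot.grab_frame("wrist");pickle.dump((o,f),open("w6.pkl","wb"))
print(o["position"],o["orientation"])
c=f["color"][180:380,220:420];cv2.imwrite("pics/w6.png",cv2.resize(c,None,fx=3,fy=3,interpolation=cv2.INTER_CUBIC))
E
```

```text
time: 11.2
position: [0.5294, -0.0735, 0.2831]
orientation: [-179.9, 0.0, -175.4]
contact_force: [0.3, 1.0, 0.0]
opening: 0.444
finger_force: 40.0
time: 11.5
position: [0.5283, -0.069, 0.2834]
orientation: [179.9, -0.0, -175.2]
contact_force: [-0.6, 0.1, -0.0]
opening: 0.446
finger_force: 40.0
[ 0.5282773  -0.06895457  0.28340258] [ 1.79938906e+02 -2.85004115e-02 -1.75171182e+02]
```

View pics/w6.png

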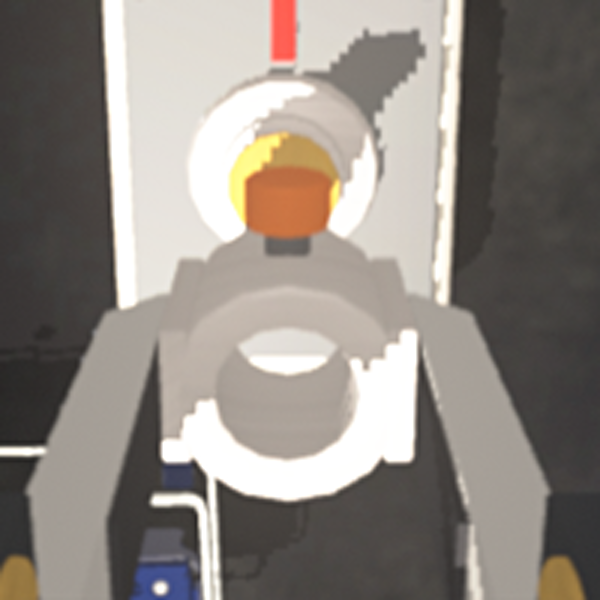

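The collar is held upright, screw head at (316.3,247.7) towards the red line at (314.5,190) and bore centre at (315.7,311). The brass plate and boss are centred near column 314.5.

```bash
python3 - <<'E'
import pickle
from h import *
o,f=pickle.load(open("w6.pkl","rb"));R,p=pose(o)
g=lambda x,y,z:px(f,220+x/3,180+y/3,z,o)
T=lambda X:(R.T@(X-p)).round(4)
for n,x,y,z in(("bore",287,393,.2134),("screw",289,203,.1964),("bossL",188,165,.07),("bossR",377,165,.07),("redend",283,60,.059)):
    X=g(x,y,z);print(n,X.round(4),T(X))
for m in ([.5295,-.0701,.128],):print("shaft in tool",T(np.array(m)))
E
```

```text
bore [ 0.5248 -0.0698  0.2134] [ 0.0035 -0.0006  0.07  ]
screw [ 0.4974 -0.0717  0.1964] [ 0.0309 -0.0002  0.087 ]
bossL [ 0.5278 -0.0989  0.07  ] [ 0.0029 -0.0301  0.2134]
bossR [ 0.5231 -0.043   0.07  ] [0.0029 0.0261 0.2134]
redend [ 0.496  -0.0733  0.059 ] [ 0.0324 -0.0019  0.2244]
shaft in tool [-0.0012 -0.0014  0.1554]
```

```bash
cat >avg.py <<'E'
from h import *
from bench import bot
def avg(n=6):
    P=[];F=[]
    for i in range(n):
        o=bot.get_obs();P.append(o["position"]);F.append(o["contact_force"]);Y=o["orientation"]
        if i<n-1: bot.grab_frame("wrist")
    print("std",np.std(P,0).round(4));o["position"]=np.mean(P,0);o["contact_force"]=np.mean(F,0);return o
if __name__=="__main__":
    import sys
    o=avg();print(o["position"].round(4),o["orientation"],o["contact_force"].round(2),o["torque"].round(2),o["opening"],o["finger_force"])
    print(rel(o,[float(x) for x in sys.argv[1:4]],184.7))
E
python3 avg.py .5319 -.0698 .245
```

```text
std [0.0001 0.0003 0.    ]
[ 0.5286 -0.0694  0.2836] [ 1.79999466e+02  7.56309045e-03 -1.75197762e+02] [-0.31 -0.03 -1.19] [ 0.08 -0.16 -0.02] 0.4463274630530515 39.99844014644623
[-0.011  -0.0023  0.1286  0.      0.      0.0003]
```

```bash
python3 -m pendant '-0.3 -0.011 -0.002 0.04 0 0 0;-0.3 -0.011 -0.002 0.08 0 0 0;-0.3 -0.011 -0.002 0.12 0 0 0;-0.3 -0.011 -0.002 0.128 0 0 0;-0.3 -0.011 -0.002 0.128 0 0 0;-0.3 -0.011 -0.002 0.128 0 0 0'
python3 avg.py .5319 -.0698 .235
python3 -m pendant '-0.3 0 0 0.012 0 0 0;-0.3 0 0 0.024 0 0 0;-0.3 0 0 0.036 0 0 0;-0.3 0 0 0.048 0 0 0;-0.3 0 0 0.058 0 0 0;-0.3 0 0 0.058 0 0 0'
python3 avg.py .5319 -.0698 .22
```

```text
time: 12.4
position: [0.5323, -0.0711, 0.2451]
orientation: [-180.0, 0.0, -175.3]
contact_force: [-0.2, 0.2, -1.1]
opening: 0.445
finger_force: 40.0
std [0.0001 0.     0.0002]
[ 0.5324 -0.0711  0.2454] [-1.79977998e+02  5.06592095e-02 -1.75262378e+02] [ 0.05 -0.02 -0.89] [ 0.02 -0.13 -0.02] 0.44339232836766346 39.998361468315125
[ 0.0014  0.0044  0.0348 -0.0001  0.0001  0.0001]
time: 13.25
position: [0.5319, -0.0709, 0.227]
orientation: [180.0, -0.1, -175.3]
contact_force: [-0.1, 0.2, -1.1]
opening: 0.442
finger_force: 40.0
std [0.0002 0.     0.0003]
[ 0.5322 -0.071   0.2275] [-1.79984981e+02  2.65964146e-02 -1.75260120e+02] [ 0.08 -0.12 -0.82] [ 0.05 -0.17  0.04] 0.448404801226761 39.99843657016754
[ 0.0006  0.004   0.0251 -0.      0.0001  0.0001]
```

```bash
python3 -m pendant '-0.3 0 0.002 0.01 0 0 0;-0.3 0 0.002 0.02 0 0 0;-0.3 0 0.002 0.03 0 0 0;-0.3 0 0.002 0.04 0 0 0;-0.3 0 0.002 0.04 0 0 0'
python3 avg.py .5319 -.0698 .21
python3 -m pendant '-0.3 0 0 0.01 0 0 0;-0.3 0 0 0.02 0 0 0;-0.3 0 0 0.03 0 0 0;-0.3 0 0 0.03 0 0 0'
python3 avg.py .5319 -.0698 .2
```

```text
time: 14.0
position: [0.5318, -0.0703, 0.215]
orientation: [180.0, -0.1, -175.3]
contact_force: [-0.7, 1.1, 0.2]
opening: 0.448
finger_force: 40.0
std [0.0002 0.     0.0003]
[ 0.5321 -0.0704  0.2155] [-1.79989675e+02  1.40791271e-02 -1.75260181e+02] [-0.35  0.63 -0.76] [ 0.05 -0.16 -0.03] 0.4439753640458657 39.99841868877411
[ 0.0004  0.002   0.0183 -0.      0.      0.0001]
time: 14.65
position: [0.5318, -0.0703, 0.206]
orientation: [180.0, -0.1, -175.3]
contact_force: [0.0, -0.3, -0.3]
opening: 0.443
finger_force: 40.0
std [0.0002 0.     0.0003]
[ 0.532  -0.0704  0.2065] [-1.79989915e+02  1.25144910e-02 -1.75261832e+02] [-0.15 -0.15 -0.78] [ 0.1  -0.11  0.01] 0.44903994987573204 39.998509883880615
[ 0.0003  0.002   0.0216 -0.      0.      0.0001]
```

No contact and already 26 mm over the shaft, so the set screw is over the flat. I'll continue to the plate.

```bash
python3 -m pendant '-0.3 0 0 0.015 0 0 0;-0.3 0 0 0.03 0 0 0;-0.3 0 0 0.045 0 0 0;-0.3 0 0 0.06 0 0 0;-0.3 0 0 0.075 0 0 0;-0.3 0 0 0.075 0 0 0' 50
python3 avg.py .5319 -.0698 .18
python3 -m pendant '-0.3 0 0 0.01 0 0 0;-0.3 0 0 0.017 0 0 0;-0.3 0 0 0.024 0 0 0;-0.3 0 0 0.024 0 0 0'
python3 avg.py .5319 -.0698 .177
```

```text
time: 15.5
position: [0.532, -0.0704, 0.1838]
orientation: [180.0, -0.0, -175.3]
contact_force: [-1.0, -0.0, 2.7]
opening: 0.446
finger_force: 50.0
std [0.     0.     0.0002]
[ 0.532  -0.0704  0.1843] [-1.79996533e+02 -7.43637802e-03 -1.75258051e+02] [-1.26  0.35  2.44] [ 0.12  0.13 -0.02] 0.44473557999380403 49.99996840953827
[ 0.0001  0.0019  0.0143 -0.     -0.      0.0001]
time: 16.15
position: [0.5323, -0.0704, 0.1774]
orientation: [-180.0, 0.0, -175.3]
contact_force: [-1.4, 0.6, 6.1]
opening: 0.438
finger_force: 50.0
std [0. 0. 0.]
[ 0.5322 -0.0704  0.1774] [-1.79984144e+02  3.21294619e-02 -1.75262757e+02] [-1.68  0.57  6.64] [ 0.15  0.2  -0.01] 0.4442243014515454 50.0018835067749
[ 0.001   0.0021  0.0014 -0.      0.0001  0.0001]
```

```bash
python3 -m pendant '-0.3 0 0 0.004 0 0 0;-0.3 0 0 0.007 0 0 0;-0.3 0 0 0.007 0 0 0;-0.3 0 0 0.007 0 0 0;-0.3 0 0 0.007 0 0 0'
python3 avg.py .5319 -.0698 .177
```

```text
time: 16.9
position: [0.5322, -0.0704, 0.1773]
orientation: [-180.0, 0.1, -175.3]
contact_force: [-5.1, 0.8, 18.7]
opening: 0.445
finger_force: 50.0
std [0. 0. 0.]
[ 0.5322 -0.0704  0.1773] [-1.79961821e+02  8.78932855e-02 -1.75257916e+02] [-4.51  1.01 18.23] [0.33 0.9  0.06] 0.44406847251793946 50.00651836395264
[ 0.0009  0.002   0.0009 -0.0001  0.0002  0.0001]
```

The plate is on its stop: force rises from 6.6 to 18 N with no travel, and the collar underside is at about 73 mm, as predicted. The screw is over the flat and the grip is holding, so I hand in.

```bash
python3 -c "
from bench import bot
print(bot.sign_off())"
```

```text
the job is handed in; nothing more can be done
None
```

I turned the shaft's flat to within about 2° of the red line by wrist camera, then put the collar on with its set screw over the flat. The collar is held down with about 18 N and a 50 N grip, with the brass plate on its stop, and I handed the job in at about 17 s; no verdict was returned.

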